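# Re-rack the welding electrodes in reverse order

## Task

Move the four copper welding electrodes from the brown cups of the storage rack into the pockets of the aluminium welder rack, in reverse order: the electrode that stood leftmost in the storage rack goes into the rightmost pocket of the welder rack, the next one beside it, and so on, so that the row ends up back to front. Keep them upright, set each one down gently rather than dropping it, and leave them all standing on their feet in their pockets.

Things in the scene. Friction and masses are not known exactly. Their poses are not given: they have to be found in the camera images.
- cone_mid (a point): the cone electrode: a loose copper welding electrode, 96 mm tall, round shank 24 mm wide, its top 28 mm taper to a 6 mm point (straight shank up to 68 mm above the foot); about 0.3 kg. This point is its centre, on its axis, 48 mm above its foot; its z axis is the electrode's axis, up at the start. It stands upright in its cup, its foot 8 mm above the table.
- flat_mid (a point): the flat electrode: a loose copper welding electrode, 80 mm tall, round shank 24 mm wide, a plain cylinder with a flat 24 mm wide top (straight shank over its whole height); about 0.3 kg. This point is its centre, on its axis, 40 mm above its foot; its z axis is the electrode's axis, up at the start. It stands upright in its cup, its foot 8 mm above the table.
- step_mid (a point): the step electrode: a loose copper welding electrode, 98 mm tall, round shank 24 mm wide, a thin 10 mm nose stands on the shank (straight shank up to 66 mm above the foot, nose from 70 mm up); about 0.3 kg. This point is its centre, on its axis, 49 mm above its foot; its z axis is the electrode's axis, up at the start. It stands upright in its cup, its foot 8 mm above the table.
- chisel_mid (a point): the chisel electrode: a loose copper welding electrode, 88 mm tall, round shank 24 mm wide, a flat blade 22 mm wide, 6 mm thick and 20 mm tall on its top (straight shank up to 68 mm above the foot); about 0.3 kg. This point is its centre, on its axis, 44 mm above its foot; its z axis is the electrode's axis, up at the start. It stands upright in its cup, its foot 8 mm above the table.
- store_rack: the storage rack: a fixed dark steel strip 78 x 262 x 4 mm with four brown cups in a row at y = +90, +30, -30, -90 mm, x = 0 in its frame (y along the row, roughly to the robot's left; yaw within 0.35 rad). Origin: centre of its underside, on the table. Which electrode is in which cup varies; it stands left or right of the welder rack.
- cup_cone: the brown cup on the storage rack in which the cone electrode stands at the start: 56 mm square, 18 mm tall, pocket 42 mm square, floor 4 mm thick. Fixed. Origin: centre of its underside, 4 mm above the table (rim 22 mm, pocket floor 8 mm above the table). Axes parallel to the storage rack's.
- cup_flat: the brown cup on the storage rack in which the flat electrode stands at the start: 56 mm square, 18 mm tall, pocket 42 mm square, floor 4 mm thick. Fixed. Origin: centre of its underside, 4 mm above the table (rim 22 mm, pocket floor 8 mm above the table). Axes parallel to the storage rack's.
- cup_step: the brown cup on the storage rack in which the step electrode stands at the start: 56 mm square, 18 mm tall, pocket 42 mm square, floor 4 mm thick. Fixed. Origin: centre of its underside, 4 mm above the table (rim 22 mm, pocket floor 8 mm above the table). Axes parallel to the storage rack's.
- cup_chisel: the brown cup on the storage rack in which the chisel electrode stands at the start: 56 mm square, 18 mm tall, pocket 42 mm square, floor 4 mm thick. Fixed. Origin: centre of its underside, 4 mm above the table (rim 22 mm, pocket floor 8 mm above the table). Axes parallel to the storage rack's.
- welder_rack: the welder rack: a fixed aluminium block 78 x 262 x 22 mm with four empty 42 mm square pockets in a row, centres at y = +90, +30, -30, -90 mm, x = 0 in its frame (y along the row, roughly to the robot's left; yaw within 0.35 rad), pocket floor 8 mm, rim 22 mm above the table. Origin: centre of its underside, on the table. Neighbours are close: grip across the row.

How it is judged:
At the end, for the whole second after the job is handed in: Each electrode stands in the welder rack pocket that mirrors its starting cup (cup at y on the storage rack, pocket at -y on the welder rack), within 15 mm of the pocket's centre along and across the row, foot on the floor within 4 mm, upright within 0.1 rad, at rest (under 0.02 m/s) (((y of cup_cone in the frame of store_rack between 0.075 and 0.105 m and y of cone_mid in the frame of welder_rack between -0.105 and -0.075 m) or (y of cup_cone in the frame of store_rack between 0.015 and 0.045 m and y of cone_mid in the frame of welder_rack between -0.045 and -0.015 m) or (y of cup_cone in the frame of store_rack between -0.045 and -0.015 m and y of cone_mid in the frame of welder_rack between 0.015 and 0.045 m) or (y of cup_cone in the frame of store_rack between -0.105 and -0.075 m and y of cone_mid in the frame of welder_rack between 0.075 and 0.105 m)) and x of cone_mid in the frame of welder_rack between -0.015 and 0.015 m and height (world z) of cone_mid between 0.052 and 0.06 m and angle between each of cone_mid, flat_mid, step_mid, chisel_mid's own z axis and vertical below 0.1 rad and linear speed of each of cone, flat, step, chisel below 0.02 m/s and ((y of cup_flat in the frame of store_rack between 0.075 and 0.105 m and y of flat_mid in the frame of welder_rack between -0.105 and -0.075 m) or (y of cup_flat in the frame of store_rack between 0.015 and 0.045 m and y of flat_mid in the frame of welder_rack between -0.045 and -0.015 m) or (y of cup_flat in the frame of store_rack between -0.045 and -0.015 m and y of flat_mid in the frame of welder_rack between 0.015 and 0.045 m) or (y of cup_flat in the frame of store_rack between -0.105 and -0.075 m and y of flat_mid in the frame of welder_rack between 0.075 and 0.105 m)) and x of flat_mid in the frame of welder_rack between -0.015 and 0.015 m and height (world z) of flat_mid between 0.044 and 0.052 m and ((y of cup_step in the frame of store_rack between 0.075 and 0.105 m and y of step_mid in the frame of welder_rack between -0.105 and -0.075 m) or (y of cup_step in the frame of store_rack between 0.015 and 0.045 m and y of step_mid in the frame of welder_rack between -0.045 and -0.015 m) or (y of cup_step in the frame of store_rack between -0.045 and -0.015 m and y of step_mid in the frame of welder_rack between 0.015 and 0.045 m) or (y of cup_step in the frame of store_rack between -0.105 and -0.075 m and y of step_mid in the frame of welder_rack between 0.075 and 0.105 m)) and x of step_mid in the frame of welder_rack between -0.015 and 0.015 m and height (world z) of step_mid between 0.053 and 0.061 m and ((y of cup_chisel in the frame of store_rack between 0.075 and 0.105 m and y of chisel_mid in the frame of welder_rack between -0.105 and -0.075 m) or (y of cup_chisel in the frame of store_rack between 0.015 and 0.045 m and y of chisel_mid in the frame of welder_rack between -0.045 and -0.015 m) or (y of cup_chisel in the frame of store_rack between -0.045 and -0.015 m and y of chisel_mid in the frame of welder_rack between 0.015 and 0.045 m) or (y of cup_chisel in the frame of store_rack between -0.105 and -0.075 m and y of chisel_mid in the frame of welder_rack between 0.075 and 0.105 m)) and x of chisel_mid in the frame of welder_rack between -0.015 and 0.015 m and height (world z) of chisel_mid between 0.048 and 0.056 m); the robot touches nothing.
It fails at once if an electrode is tipped over (angle between any of cone_mid, flat_mid, step_mid, chisel_mid's own z axis and vertical above 0.6 rad).
It fails at once if an electrode is let fall (moves at over 0.6 m/s, a fall of about 2 cm, while the fingers do not hold it) ((linear speed of cone above 0.6 m/s and contact force between the fingers and cone below 0.5 N) or (linear speed of flat above 0.6 m/s and contact force between the fingers and flat below 0.5 N) or (linear speed of step above 0.6 m/s and contact force between the fingers and step below 0.5 N) or (linear speed of chisel above 0.6 m/s and contact force between the fingers and chisel below 0.5 N)).
It fails at once if an electrode is rammed into the welder rack (over 80 N) (contact force between any of cone, flat, step, chisel and welder_rack above 80 N).
It also fails if it takes over 112 s, if anything falls off the work surface, if the arm or the gripper's body presses on something with over 40 N, if the wrist force passes 120 N, or if a joint passes its speed limit or range.

## Robot

A 7-joint arm with a two-finger parallel gripper is mounted at the origin on the work surface. World frame = base frame: x ahead of the robot, y to its left, z up, the work surface at z = 0. Lengths are in m, angles in rad, forces in N, time in s.
With the tool pointing down it reaches from about 0.4 to 0.9 m from the base axis. Payload 5.5 kg.
Tool frame: the origin (TCP) lies between the finger pads; the fingertips stand 8 mm ahead of it and the grasp point (between the pads) lies 11 mm behind it; z points along the fingers, y is the line along which they close (so a half turn about z gives the same grasp; the last joint's range is limited). The gripper opens to 85 mm and grips with 20 to 120 N. Pads are 22 mm wide; open, the fingers measure 114 mm over their backs; the gripper's body (76 mm by 85 mm) begins 54 mm behind the grasp point. The pads swing forward as they close: fully open they stand 13 mm farther back than shut.
Start: joints at [-0.839, 0.501, -0.427, 1.55, 0.221, 1.138, -0.21], TCP at [0.294, 0.58, 0.216] pointing down, gripper open.
Joint ranges: [-2.88, 2.88], [-0.31, 2.03], [-1.54, 1.56], [0.2, 2.42], [-1.41, 4.55], [0.19, 2.02], [-2.57, 2.57]. Speed limits (rad/s): [2.57, 2.57, 3.14, 3.14, 3.14, 3.14, 3.14].

## Interface

Orientations are given as [roll, pitch, yaw] about the fixed x, y, z axes, in that order (R = Rz(yaw) Ry(pitch) Rx(roll)).
In Python, from cell import readout, grab_frame, camera_info, job gives the robot as it stands.
- The arm moves only by the shell command python3 -m crank 'ROWS'. ROWS is JSON, a list of rows, each an object with "slide": the shift along the tool's x, y, z in m, a list of three; "rotation": the turn, a rotation vector about the tool's x, y, z in degrees, a list of three; "hand": the finger opening in m, from 0 to 0.0854. A call has 1 to 10 rows; each row shifts and turns the commanded pose from where the row before left it, along the tool's axes as they then stand; what a row does not reach is not made up. A row lasts 1/8 s, in which the tool goes at most 62.5 mm and 10.7 degrees, less where a joint would pass 70% of its speed; a pose out of reach is approached as far as the arm can. A call with a gripper value outside its range is refused whole. The fingers move at their own pace and stop on an object; the grip force is fixed at half the most. Time passes only in rows, so rows that do not move let the fingers close. It gives the time, the measured TCP pose, the force, the opening and the grip force at its end, in the units of the state.
- readout.get_obs(): the state, without advancing time (a new reading comes with each control period).
- grab_frame(name): name is "side" or "top"; returns the picture (420x560x3 uint8, red, green, blue); there is no depth.
- camera_info(name): a dict with "fx", "fy", "cx", "cy" (pixels), "view" (4x4, takes a point from world to camera coordinates). Camera axes: x right, y down, z forward; pixel columns grow to the right and rows downward; lengths in m; the calibration is good to about 2 mm. A picture is of the moment at which its call begins. camera_info takes no time and is no camera call.
- job.hand_in(): hands the job in; it is judged then, once.
The state is a dict: "clock": time; "joint_pos": joint angles; "qvel": joint speeds; "joint_torque": joint torques, N m; "position": TCP position; "ee_rot": TCP orientation; "ft_force": force on the tool from outside, world axes, zero at the start; "ft_torque": the same for the moment, N m; "gripper_width": opening from 0.0 (shut) to 1.0 (fully open); "gripper_force": force on a finger pad.
Only numpy, scipy, OpenCV 4.12 (cv2) and the standard library are available. Lean on these libraries where they do the work, as an engineer would, in place of code of your own. Each camera call takes 0.05 s, during which the arm holds its last target. There are 200 camera calls.

## Working session

There is one attempt and no reset: what is moved stays moved. The work goes in short steps, Python scripts to look and compute and a shell command to move; the robot and the scene stay as the last step left them, time stands still between calls to the robot, and variables do not carry over. Pictures are saved under pics/ and viewed, at most 14 in all, crops included, and the job is handed in when it is done.

```bash
mkdir -p pics
python3 - <<'E'
from cell import readout, grab_frame, camera_info
import cv2
print(readout.get_obs())
for n in ("side","top"):
    cv2.imwrite(f"pics/{n}0.png",grab_frame(n)[:,:,::-1]); print(n,camera_info(n))
E
```

```text
{'clock': 0.0, 'joint_pos': array([-0.83877856,  0.50181348, -0.42677714,  1.5514296 ,  0.22080769,
        1.13829845, -0.2102904 ]), 'qvel': array([ 3.68207232e-04, -6.59827252e-04,  2.92419723e-05, -2.63703003e-04,
       -6.39609407e-04, -1.22487058e-03,  8.98884725e-04]), 'joint_torque': array([-8.81388332e-04, -5.69520199e+01, -5.81628844e+00, -2.80924737e+01,
        1.06358275e-02,  1.20611710e-02, -9.32845012e-06]), 'position': array([0.29342112, 0.57921033, 0.21448817]), 'ee_rot': array([-3.13969975e+00, -4.64793937e-05,  2.67282612e+00]), 'ft_force': array([ 0.12330151, -0.94226343,  0.22449045]), 'ft_torque': array([-0.01100564, -0.02284506,  0.01818928]), 'gripper_force': 0.0, 'gripper_width': 1.0026943773726296}
side {'fx': 418.82613778914896, 'fy': 418.82613778914896, 'cx': 274.71188660947905, 'cy': 200.56058393937195, 'view': array([[-0.97881541, -0.20473116, -0.00235517,  0.5311952 ],
       [-0.15164938,  0.73266497, -0.66347909,  0.11165739],
       [ 0.1375604 , -0.6490664 , -0.74819112,  0.76739013],
       [ 0.        ,  0.        ,  0.        ,  1.        ]])}
top {'fx': 524.2428338466771, 'fy': 524.2428338466771, 'cx': 282.83380969673755, 'cy': 203.44854360017334, 'view': array([[-0.01414042, -0.99986932, -0.00783499,  0.01277204],
       [-0.99854039,  0.01452925, -0.05201919,  0.52547115],
       [ 0.05212623,  0.00708798, -0.99861535,  1.1989088 ],
       [ 0.        ,  0.        ,  0.        ,  1.        ]])}
```

View pics/top0.png

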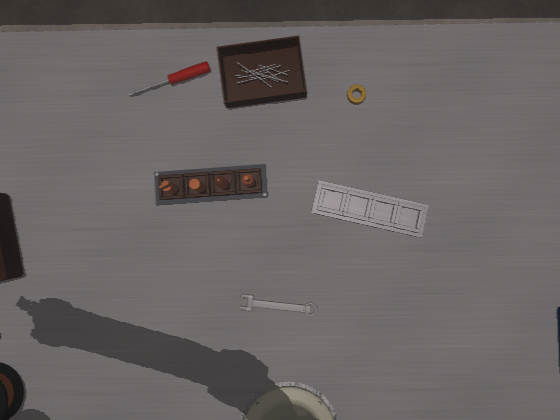

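View pics/side0.png

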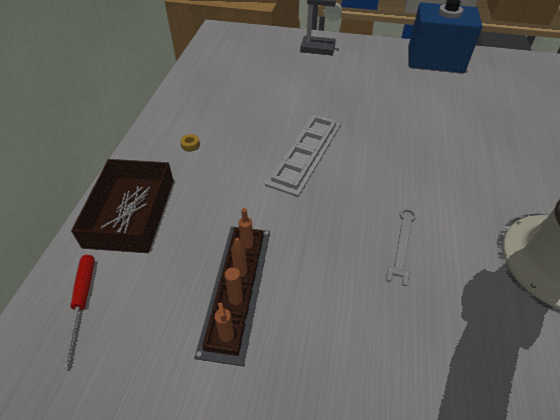

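The top view shows the storage rack on the left, with cups at about (170,187), (197,184), (223,183) and (249,181). The welder rack is on the right, with corners near (318,183), (428,206), (423,236) and (313,212). In the side view, from near (+y, left) to far, the electrodes are chisel (224,325), flat (234,287), cone (239,258) and step (246,230).

```bash
cat > h.py <<'E'
import numpy as np, cv2
from cell import readout, grab_frame, camera_info
def ray(n,u,v):
    c=camera_info(n); V=c["view"]; R,t=V[:3,:3],V[:3,3]
    return -R.T@t, R.T@np.array([(u-c["cx"])/c["fx"],(v-c["cy"])/c["fy"],1])
def onz(n,u,v,z):
    o,d=ray(n,u,v); return o+d*(z-o[2])/d[2]
def proj(n,p):
    c=camera_info(n); q=c["view"][:3,:3]@p+c["view"][:3,3]
    return np.array([c["fx"]*q[0]/q[2]+c["cx"],c["fy"]*q[1]/q[2]+c["cy"]])
def blobs(m,amin):
    k,l,s,c=cv2.connectedComponentsWithStats(m.astype(np.uint8)); 
    return [(l==i,s[i],c[i]) for i in range(1,k) if s[i][4]>=amin]
def delta(x,y,z,yaw):
    "slide (tool axes) and turn (deg about tool z) from measured pose to target"
    from scipy.spatial.transform import Rotation as Ro
    o=readout.get_obs(); R=Ro.from_euler("xyz",o["ee_rot"]); T=Ro.from_euler("xyz",[np.pi,0,yaw])
    print("slide mm",np.round(1e3*R.inv().apply(np.array([x,y,z])-o["position"]),1),"rot deg",np.round(np.degrees((R.inv()*T).as_rotvec()),2),
      "slide after turn",np.round(1e3*T.inv().apply(np.array([x,y,z])-o["position"]),1),"t",round(o["clock"],2))
E
python3 - <<'E'
from h import *
t=cv2.imread("pics/top0.png"); s=cv2.imread("pics/side0.png")
g=t.max(2).astype(int)
m=np.zeros(g.shape,bool); m[170:245,300:440]=g[170:245,300:440]>118
b=max(blobs(cv2.morphologyEx(m.astype(np.uint8),cv2.MORPH_CLOSE,np.ones((5,5))),50),key=lambda b:b[1][4])
def rect(mask,z,name):
    P=np.argwhere(mask)[:,::-1]; W=np.array([onz("top",u,v,z)[:2] for u,v in P]).astype(np.float32)
    (c,wh,a)=cv2.minAreaRect(W); bx=cv2.boxPoints((c,wh,a)); 
    e=[bx[1]-bx[0],bx[2]-bx[1]]; e=max(e,key=np.linalg.norm); e=e*np.sign(e[1])
    yaw=np.arctan2(-e[0],e[1]); print(name,np.round(c,4),np.round(wh,4),"yaw",round(float(yaw),3)); 
    return np.array(c),yaw
print(b[1]); rect(b[0],.022,"welder")
m=np.zeros(g.shape,bool); m[155:215,145:280]=g[155:215,145:280]<88
b=max(blobs(cv2.morphologyEx(m.astype(np.uint8),cv2.MORPH_CLOSE,np.ones((7,7))),50),key=lambda b:b[1][4])
print(b[1]); c,yaw=rect(b[0],.008,"store")
def cop(im,roi):
    i=im.astype(int); x,y,w,h=roi; k=np.zeros(im.shape[:2],bool); r=i[y:y+h,x:x+w]
    k[y:y+h,x:x+w]=(r[...,2]>100)&(r[...,2]-r[...,0]>50); return k
for b in blobs(cop(t,(145,155,135,60)),5): print("top",b[1],b[2].round(1))
for b in blobs(cop(s,(190,200,85,165)),20): print("side",b[1],b[2].round(1))
for y in (.09,.03,-.03,-.09):
    p=np.array([c[0]-y*np.sin(yaw),c[1]+y*np.cos(yaw)]); print(y,p.round(4),"top px z.088",proj("top",[*p,.088]).round(1),"side px z.05",proj("side",[*p,.05]).round(1),"z.106",proj("side",[*p,.106]).round(1))
cv2.imwrite("pics/c0.png",np.vstack([cv2.resize(t[150:250,140:440],None,fx=2.6,fy=2.6,interpolation=cv2.INTER_CUBIC),cv2.resize(cv2.rotate(s[200:365,185:285],0),None,fx=2.6,fy=2.6,interpolation=2)] if 0 else [cv2.resize(t[150:250,140:440],None,fx=2.6,fy=2.6,interpolation=2)]))
cv2.imwrite("pics/c1.png",cv2.resize(s[200:365,185:285],None,fx=3.5,fy=3.5,interpolation=2))
E
```

```text
[ 300  172  129   65 4215]Traceback (most recent call last):
  File "<stdin>", line 12, in <module>
  File "<stdin>", line 7, in rect
  File "h.py", line 7, in onz
    o,d=ray(n,u,v); return o+d*(z-o[2])/d[2]
        ~~~^^^^^^^
  File "h.py", line 4, in ray
    c=camera_info(n); V=c["view"]; R,t=V[:3,:3],V[:3,3]
ValueError: time passes only in moves, steps and waits
```

```bash
sed -i 's/^def ray/CI={n:camera_info(n) for n in ("side","top")}\ndef ray/; s/c=camera_info(n)/c=CI[n]/' h.py
python3 - <<'E'
from h import *
t=cv2.imread("pics/top0.png"); s=cv2.imread("pics/side0.png")
g=t.max(2).astype(int)
print("levels: table",g[230:240,330:340].mean(),"rack",np.percentile(g[182:236,313:428],[20,50,80,95]))
m=np.zeros(g.shape,bool); m[170:245,300:440]=g[170:245,300:440]>np.percentile(g[240:260,320:420],99.5)+8
b=max(blobs(cv2.morphologyEx(m.astype(np.uint8),cv2.MORPH_OPEN,np.ones((2,2))),50),key=lambda b:b[1][4])
def rect(mask,z,name):
    P=np.argwhere(mask)[:,::-1]; W=np.array([onz("top",u,v,z)[:2] for u,v in P]).astype(np.float32)
    (c,wh,a)=cv2.minAreaRect(W); bx=cv2.boxPoints((c,wh,a)); 
    e=[bx[1]-bx[0],bx[2]-bx[1]]; e=max(e,key=np.linalg.norm); e=e*np.sign(e[1])
    yaw=np.arctan2(-e[0],e[1]); print(name,np.round(c,4),np.round(wh,4),"yaw",round(float(yaw),3)); 
    return np.array(c),yaw
print(b[1]); rect(b[0],.022,"welder")
m=np.zeros(g.shape,bool); m[155:215,145:280]=g[155:215,145:280]<80
b=max(blobs(cv2.morphologyEx(m.astype(np.uint8),cv2.MORPH_CLOSE,np.ones((7,7))),50),key=lambda b:b[1][4])
print(b[1]); c,yaw=rect(b[0],.006,"store")
def cop(im,roi):
    i=im.astype(int); x,y,w,h=roi; k=np.zeros(im.shape[:2],bool); r=i[y:y+h,x:x+w]
    k[y:y+h,x:x+w]=(r[...,2]>90)&(r[...,2]-r[...,0]>45); return k
for b in blobs(cop(t,(145,155,135,60)),5): print("top",b[1],b[2].round(1))
for b in blobs(cop(s,(190,200,85,165)),20): print("side",b[1],b[2].round(1))
for y in (.09,.03,-.03,-.09):
    p=np.array([c[0]-y*np.sin(yaw),c[1]+y*np.cos(yaw)]); print(y,p.round(4),"top px z.088",proj("top",[*p,.088]).round(1),"side px z.05",proj("side",[*p,.05]).round(1),"z.106",proj("side",[*p,.106]).round(1))
cv2.imwrite("pics/c0.png",cv2.resize(t[150:250,140:440],None,fx=2.6,fy=2.6,interpolation=2))
cv2.imwrite("pics/c1.png",cv2.resize(s[200:365,185:285],None,fx=3.5,fy=3.5,interpolation=2))
E
```

```text
levels: table 113.83 rack [114. 132. 151. 158.]
[ 312  181  117   57 3237]
welder [ 0.5091 -0.1954] [0.2582 0.0763] yaw -0.237
[ 155  164  113   42 3630]
store [0.5732 0.1733] [0.0785 0.2601] yaw 0.059
top [242 174  10  10  69] [246.7 178.5]
top [189 179  11  10  97] [194.  183.5]
top [217 179   3   2   6] [218.  179.5]
top [159 181  10   7  41] [163.5 183.7]
top [163 186   9   5  24] [167.  188.5]
side [239 218  13   9  70] [244.5 222.8]
side [235 238   4  10  26] [236.3 241.5]
side [225 267  15  14 157] [231.9 273.5]
side [215 303  15  20 168] [221.4 313.8]
0.09 [0.5678 0.2631] top px z.088 [164.  184.1] side px z.05 [223.1 322.2] z.106 [219.4 304.7]
0.03 [0.5714 0.2032] top px z.088 [191.4 182. ] side px z.05 [231.5 287.7] z.106 [228.6 268.9]
-0.03 [0.5749 0.1433] top px z.088 [218.9 180. ] side px z.05 [239.  256.9] z.106 [236.7 237.3]
-0.09 [0.5785 0.0834] top px z.088 [246.3 177.9] side px z.05 [245.7 229.3] z.106 [244.  209.2]
```

View pics/c1.png

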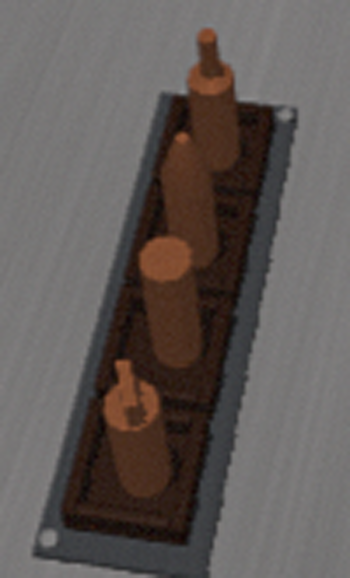

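View pics/c0.png

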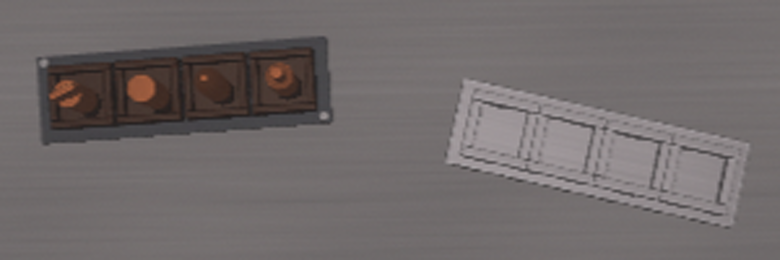

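The crops confirm the order, left to right: chisel, flat, cone, step. The flat top is at (194,183.5) in the top view and the step nose at about (247,178). The cone tip is at (218,179.5) and the chisel blade at about (165,186). I'll work out the grasp points and the first move.

```bash
cat >> h.py <<'E'
SY,WY=.059,-.237
SC,WC=np.array([.5732,.1733]),np.array([.5091,-.1954])
def loc(c,th,y): return c+y*np.array([-np.sin(th),np.cos(th)])
PK={k:loc(WC,WY,y) for k,y in dict(chisel=-.09,flat=-.03,cone=.03,step=.09).items()}
E
python3 - <<'E'
from h import *
R=np.array([[np.cos(SY),-np.sin(SY)],[np.sin(SY),np.cos(SY)]])
for k,px,z in (("chisel",(165,185.5),.088),("flat",(194,183.5),.088),("cone",(218,179.5),.103),("step",(246.7,178.5),.09)):
    p=onz("top",*px,z)[:2]; print(k,p.round(4),"in rack",((p-SC)@R).round(4),"pocket",PK[k].round(4))
p=onz("top",246.7,178.5,.09)[:2]; delta(p[0],p[1],.20,SY+np.pi/2)
E
```

```text
chisel [0.5646 0.2609] in rack [-0.0034  0.0879] pocket [ 0.488  -0.2829]
flat [0.5681 0.1976] in rack [-0.0037  0.0246] pocket [ 0.5021 -0.2246]
cone [0.5745 0.1432] in rack [-0.0005 -0.0301] pocket [ 0.5161 -0.1662]
step [0.5771 0.0825] in rack [-0.0015 -0.0909] pocket [ 0.5302 -0.1079]
slide mm [-477.5 -315.    15.1] rot deg [-9.000e-02  5.000e-02  5.976e+01] slide after turn [-512.7  253.8   14.6] t 0.1
```

```bash
python3 -m crank '[{"slide":[0,0,0],"rotation":[0,0,10],"hand":0.0854},{"slide":[0,0,0],"rotation":[0,0,10],"hand":0.0854},{"slide":[0,0,0],"rotation":[0,0,10],"hand":0.0854},{"slide":[0,0,0],"rotation":[0,0,10],"hand":0.0854},{"slide":[0,0,0],"rotation":[0,0,10],"hand":0.0854},{"slide":[0,0,0],"rotation":[0,0,9.8],"hand":0.0854}]'
python3 -m crank '[{"slide":[-0.051,0.025,0],"rotation":[0,0,0],"hand":0.0854},{"slide":[-0.051,0.025,0],"rotation":[0,0,0],"hand":0.0854},{"slide":[-0.051,0.025,0],"rotation":[0,0,0],"hand":0.0854},{"slide":[-0.051,0.025,0],"rotation":[0,0,0],"hand":0.0854},{"slide":[-0.051,0.025,0],"rotation":[0,0,0],"hand":0.0854},{"slide":[-0.051,0.025,0],"rotation":[0,0,0],"hand":0.0854},{"slide":[-0.051,0.025,0],"rotation":[0,0,0],"hand":0.0854},{"slide":[-0.051,0.025,0],"rotation":[0,0,0],"hand":0.0854},{"slide":[-0.051,0.025,0],"rotation":[0,0,0],"hand":0.0854},{"slide":[-0.051,0.025,0],"rotation":[0,0,0],"hand":0.0854}]'
python3 -c "
from h import *
delta(.5771,.0825,.13,SY+np.pi/2)"
```

```text
clock: 0.85
position: [0.2934, 0.5795, 0.2149]
ee_rot: [-3.141, 0.001, 1.624]
ft_force: [-1.1, -0.1, 0.0]
gripper_width: 1.0
gripper_force: 0.0
clock: 2.1
position: [0.5733, 0.0837, 0.2152]
ee_rot: [-3.141, -0.0, 1.629]
ft_force: [0.8, 0.5, -0.6]
gripper_width: 1.002
gripper_force: 0.0
slide mm [-1.5  3.7 85.2] rot deg [-0.03 -0.01 -0.02] slide after turn [-1.5  3.7 85.2] t 2.1
```

```bash
python3 -m crank '[{"slide":[-0.001,0.004,0.03],"rotation":[0,0,0],"hand":0.0854},{"slide":[0,0,0.03],"rotation":[0,0,0],"hand":0.0854},{"slide":[0,0,0.03],"rotation":[0,0,0],"hand":0.0854},{"slide":[0,0,0.03],"rotation":[0,0,0],"hand":0.0854},{"slide":[0,0,0.03],"rotation":[0,0,0],"hand":0.0854},{"slide":[0,0,0.015],"rotation":[0,0,0],"hand":0.0854},{"slide":[0,0,0],"rotation":[0,0,0],"hand":0.0854}]'
python3 - <<'E'
from h import *
delta(.5771,.0825,.048,SY+np.pi/2)
s=grab_frame("side")[:,:,::-1]
cv2.imwrite("pics/s1.png",cv2.resize(s[150:370,180:340],None,fx=2.6,fy=2.6,interpolation=2))
E
```

```text
clock: 2.98
position: [0.5759, 0.0844, 0.0494]
ee_rot: [-3.139, 0.0, 1.629]
ft_force: [0.1, -0.3, 0.0]
gripper_width: 0.997
gripper_force: 0.0
slide mm [-2.   1.   1.4] rot deg [-0.15  0.02 -0.03] slide after turn [-2.   1.   1.4] t 2.98
```

View pics/s1.png

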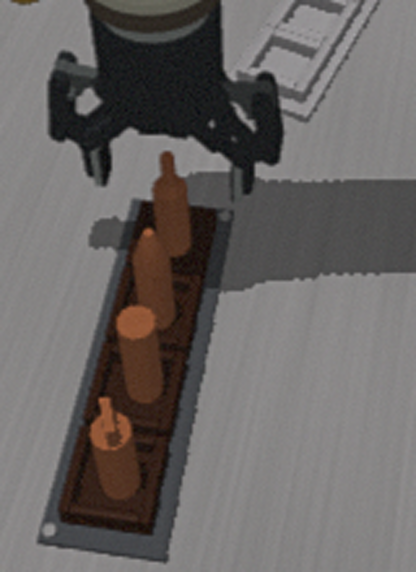

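The open fingers straddle the step electrode (nose at crop (168,160)), with one on each side of it across the row. I'll close and lift.

```bash
python3 -m crank '[{"slide":[-0.002,0.001,0.001],"rotation":[0,0,0],"hand":0.05},{"slide":[0,0,0],"rotation":[0,0,0],"hand":0.015},{"slide":[0,0,0],"rotation":[0,0,0],"hand":0.015},{"slide":[0,0,0],"rotation":[0,0,0],"hand":0.015},{"slide":[0,0,0],"rotation":[0,0,0],"hand":0.015},{"slide":[0,0,0],"rotation":[0,0,0],"hand":0.015},{"slide":[0,0,0],"rotation":[0,0,0],"hand":0.015},{"slide":[0,0,0],"rotation":[0,0,0],"hand":0.015}]'
```

```text
clock: 4.03
position: [0.5785, 0.0828, 0.0503]
ee_rot: [3.141, -0.0, 1.629]
ft_force: [-0.8, -0.5, 5.8]
gripper_width: 0.24
gripper_force: 58.5
```

```bash
python3 -m crank '[{"slide":[0,0,-0.01],"rotation":[0,0,0],"hand":0.015},{"slide":[0,0,-0.02],"rotation":[0,0,0],"hand":0.015},{"slide":[0,0,-0.03],"rotation":[0,0,0],"hand":0.015},{"slide":[0,0,-0.03],"rotation":[0,0,0],"hand":0.015},{"slide":[0,0,-0.02],"rotation":[0,0,0],"hand":0.015},{"slide":[0,0,0],"rotation":[0,0,0],"hand":0.015}]'
python3 - <<'E'
from h import *
p=PK["step"]; delta(p[0],p[1],.16,WY+np.pi/2)
s=grab_frame("side")[:,:,::-1]
cv2.imwrite("pics/s2.png",cv2.resize(s[110:300,180:340],None,fx=3,fy=3,interpolation=2))
E
```

```text
clock: 4.78
position: [0.5793, 0.0828, 0.1613]
ee_rot: [3.138, -0.0, 1.629]
ft_force: [0.5, -0.5, -1.8]
gripper_width: 0.244
gripper_force: 59.0
slide mm [-187.6  -60.1    1. ] rot deg [ 0.19 -0.06 16.92] slide after turn [-196.9   -2.9    1.3] t 4.78
```

View pics/s2.png

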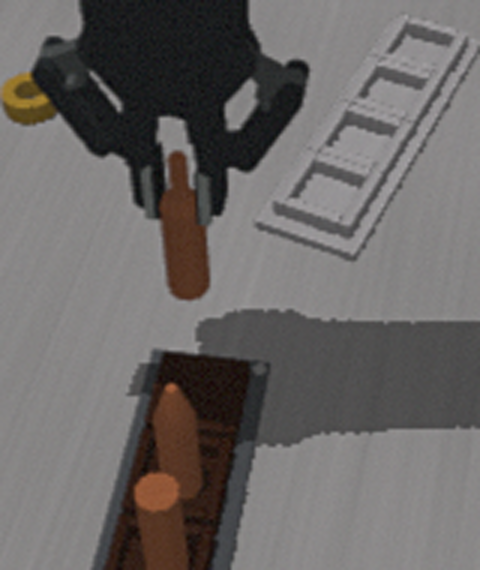

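The step electrode is held upright and clear (nose at crop (177,160), foot at (188,290)). I'll carry it to the leftmost welder pocket.

```bash
python3 -m crank '[{"slide":[0,0,0],"rotation":[0,0,8.5],"hand":0.015},{"slide":[0,0,0],"rotation":[0,0,8.4],"hand":0.015},{"slide":[-0.03,0,0],"rotation":[0,0,0],"hand":0.015},{"slide":[-0.045,-0.001,0],"rotation":[0,0,0],"hand":0.015},{"slide":[-0.045,-0.001,0],"rotation":[0,0,0],"hand":0.015},{"slide":[-0.045,-0.001,0],"rotation":[0,0,0],"hand":0.015},{"slide":[-0.03,0,0],"rotation":[0,0,0],"hand":0.015},{"slide":[0,0,0],"rotation":[0,0,0],"hand":0.015},{"slide":[0,0,0],"rotation":[0,0,0],"hand":0.015}]'
python3 - <<'E'
from h import *
p=PK["step"]; delta(p[0],p[1],.05,WY+np.pi/2)
E
```

```text
clock: 5.95
position: [0.5288, -0.1054, 0.1584]
ee_rot: [-3.14, -0.0, 1.334]
ft_force: [0.4, 0.4, -2.7]
gripper_width: 0.241
gripper_force: 59.0
slide mm [ -2.1   2.2 108.4] rot deg [-0.12 -0.02  0.03] slide after turn [ -2.1   1.9 108.4] t 5.95
```

```bash
python3 -m crank '[{"slide":[-0.002,0.002,0.02],"rotation":[0,0,0],"hand":0.015},{"slide":[0,0,0.03],"rotation":[0,0,0],"hand":0.015},{"slide":[0,0,0.03],"rotation":[0,0,0],"hand":0.015},{"slide":[0,0,0.01],"rotation":[0,0,0],"hand":0.015},{"slide":[0,0,0],"rotation":[0,0,0],"hand":0.015},{"slide":[0,0,0],"rotation":[0,0,0],"hand":0.015}]'
python3 - <<'E'
from h import *
p=PK["step"]; delta(p[0],p[1],.05,WY+np.pi/2)
s=grab_frame("side")[:,:,::-1]
cv2.imwrite("pics/s3.png",cv2.resize(s[40:210,220:380],None,fx=3.4,fy=3.4,interpolation=2))
E
```

```text
clock: 6.7
position: [0.5321, -0.1085, 0.0705]
ee_rot: [3.14, -0.0, 1.335]
ft_force: [0.6, 0.7, -2.3]
gripper_width: 0.239
gripper_force: 59.1
slide mm [ 0.1 -1.9 20.5] rot deg [ 0.11 -0.02  0.05] slide after turn [ 0.1 -1.9 20.5] t 6.7
```

View pics/s3.png

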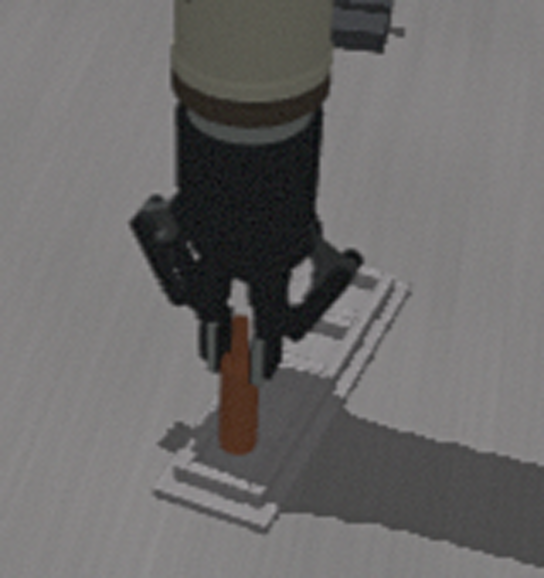

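The foot's near edge is at about full-image (290,172), just above the leftmost pocket. I'll check it against the projected pocket centre, then lower.

```bash
python3 -c "
from h import *
p=PK['step']; v=np.array([.1376,-.649]);v=-v/np.linalg.norm(v)
print(proj('side',[*p,.028]),'near edge',proj('side',[*(p+.012*v),.028]))"
python3 -m crank '[{"slide":[0,-0.001,0.008],"rotation":[0,0,0],"hand":0.015},{"slide":[0,0,0.006],"rotation":[0,0,0],"hand":0.015},{"slide":[0,0,0],"rotation":[0,0,0],"hand":0.015},{"slide":[0,0,0],"rotation":[0,0,0],"hand":0.015}]'
```

```text
[290.82821751 169.29529344] near edge [290.98938253 173.27889093]
clock: 7.25
position: [0.53, -0.1084, 0.0554]
ee_rot: [-3.141, -0.0, 1.334]
ft_force: [-0.5, -0.3, -3.0]
gripper_width: 0.242
gripper_force: 59.1
```

```bash
python3 -m crank '[{"slide":[0,0,0.002],"rotation":[0,0,0],"hand":0.015},{"slide":[0,0,0.002],"rotation":[0,0,0],"hand":0.015},{"slide":[0,0,0],"rotation":[0,0,0],"hand":0.015},{"slide":[0,0,0],"rotation":[0,0,0],"hand":0.015}]'
python3 -m crank '[{"slide":[0,0,0.001],"rotation":[0,0,0],"hand":0.015},{"slide":[0,0,0],"rotation":[0,0,0],"hand":0.015},{"slide":[0,0,0],"rotation":[0,0,0],"hand":0.015}]'
```

```text
clock: 7.75
position: [0.53, -0.1084, 0.0515]
ee_rot: [-3.142, -0.0, 1.334]
ft_force: [-0.5, -0.0, -2.9]
gripper_width: 0.238
gripper_force: 59.1
clock: 8.12
position: [0.53, -0.1084, 0.0505]
ee_rot: [-3.142, -0.0, 1.334]
ft_force: [-0.7, 0.1, -2.1]
gripper_width: 0.236
gripper_force: 59.1
```

```bash
python3 -m crank '[{"slide":[0,0,0.001],"rotation":[0,0,0],"hand":0.015},{"slide":[0,0,0],"rotation":[0,0,0],"hand":0.015},{"slide":[0,0,0],"rotation":[0,0,0],"hand":0.015}]'
python3 -m crank '[{"slide":[0,0,0],"rotation":[0,0,0],"hand":0.025},{"slide":[0,0,0],"rotation":[0,0,0],"hand":0.032},{"slide":[0,0,0],"rotation":[0,0,0],"hand":0.045},{"slide":[0,0,0],"rotation":[0,0,0],"hand":0.07},{"slide":[0,0,0],"rotation":[0,0,0],"hand":0.0854},{"slide":[0,0,0],"rotation":[0,0,0],"hand":0.0854},{"slide":[0,0,0],"rotation":[0,0,0],"hand":0.0854}]'
```

```text
clock: 8.5
position: [0.5303, -0.1084, 0.0504]
ee_rot: [3.141, -0.0, 1.334]
ft_force: [-1.5, 0.7, 5.3]
gripper_width: 0.244
gripper_force: 60.0
clock: 9.38
position: [0.53, -0.1084, 0.0495]
ee_rot: [-3.142, -0.0, 1.334]
ft_force: [-0.1, 0.3, -0.4]
gripper_width: 1.002
gripper_force: 0.0
```

```bash
python3 -m crank '[{"slide":[0,0,-0.02],"rotation":[0,0,0],"hand":0.0854},{"slide":[0,0,-0.05],"rotation":[0,0,0],"hand":0.0854},{"slide":[0,0,-0.05],"rotation":[0,0,0],"hand":0.0854},{"slide":[0,0,0],"rotation":[0,0,-8.5],"hand":0.0854},{"slide":[0,0,0],"rotation":[0,0,-8.4],"hand":0.0854},{"slide":[0.05,0,0],"rotation":[0,0,0],"hand":0.0854},{"slide":[0.05,0,0],"rotation":[0,0,0],"hand":0.0854},{"slide":[0.05,0,0],"rotation":[0,0,0],"hand":0.0854},{"slide":[0.05,0,0],"rotation":[0,0,0],"hand":0.0854},{"slide":[0.04,0,0],"rotation":[0,0,0],"hand":0.0854}]'
python3 - <<'E'
from h import *
delta(.5745,.1430,.05,SY+np.pi/2)
s=grab_frame("side")[:,:,::-1]; t=grab_frame("top")[:,:,::-1]
cv2.imwrite("pics/a4.png",np.hstack([cv2.resize(s[60:210,230:380],(390,390),interpolation=2),cv2.resize(t[160:250,300:440],(400,390*0+257),interpolation=2)[:257] if 0 else cv2.resize(t[150:250,300:400],(390,390),interpolation=2)]))
E
```

```text
clock: 10.62
position: [0.5156, 0.1335, 0.1696]
ee_rot: [3.141, -0.001, 1.631]
ft_force: [1.0, -0.3, -0.1]
gripper_width: 1.002
gripper_force: 0.0
slide mm [  5.9  59.4 119.6] rot deg [ 0.01 -0.03  0.04] slide after turn [  6.   59.4 119.6] t 10.62
```

View pics/a4.png

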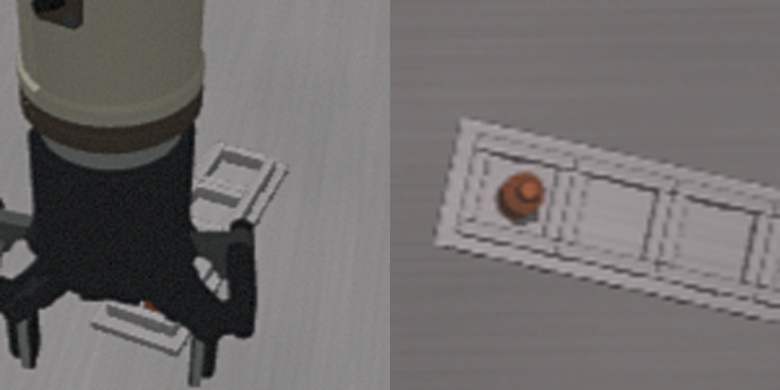

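The step electrode stands upright in the leftmost pocket, about centred (right panel at (520,195)). Next is the cone.

```bash
python3 -m crank '[{"slide":[0.003,0.03,0],"rotation":[0,0,0],"hand":0.0854},{"slide":[0.003,0.029,0],"rotation":[0,0,0],"hand":0.0854},{"slide":[0,0,0],"rotation":[0,0,0],"hand":0.0854},{"slide":[0,0,0.03],"rotation":[0,0,0],"hand":0.0854},{"slide":[0,0,0.03],"rotation":[0,0,0],"hand":0.0854},{"slide":[0,0,0.03],"rotation":[0,0,0],"hand":0.0854},{"slide":[0,0,0.029],"rotation":[0,0,0],"hand":0.0854},{"slide":[0,0,0],"rotation":[0,0,0],"hand":0.0854},{"slide":[0,0,0],"rotation":[0,0,0],"hand":0.0854}]'
python3 -c "
from h import *
delta(.5745,.1430,.05,SY+np.pi/2)"
```

```text
clock: 11.85
position: [0.5749, 0.1403, 0.0514]
ee_rot: [3.141, -0.0, 1.629]
ft_force: [1.8, 0.3, -0.7]
gripper_width: 1.005
gripper_force: 0.0
slide mm [ 2.7 -0.2  1.4] rot deg [ 0.04 -0.   -0.06] slide after turn [ 2.7 -0.2  1.4] t 11.85
```

```bash
python3 -m crank '[{"slide":[0.002,0,0.001],"rotation":[0,0,0],"hand":0.05},{"slide":[0,0,0],"rotation":[0,0,0],"hand":0.015},{"slide":[0,0,0],"rotation":[0,0,0],"hand":0.015},{"slide":[0,0,0],"rotation":[0,0,0],"hand":0.015},{"slide":[0,0,0],"rotation":[0,0,0],"hand":0.015},{"slide":[0,0,0],"rotation":[0,0,0],"hand":0.015},{"slide":[0,0,0],"rotation":[0,0,0],"hand":0.015},{"slide":[0,0,0],"rotation":[0,0,0],"hand":0.015}]'
python3 -m crank '[{"slide":[0,0,-0.01],"rotation":[0,0,0],"hand":0.015},{"slide":[0,0,-0.02],"rotation":[0,0,0],"hand":0.015},{"slide":[0,0,-0.03],"rotation":[0,0,0],"hand":0.015},{"slide":[0,0,-0.03],"rotation":[0,0,0],"hand":0.015},{"slide":[0,0,-0.03],"rotation":[0,0,0],"hand":0.015},{"slide":[0,0,0],"rotation":[0,0,0],"hand":0.015},{"slide":[0,0,0],"rotation":[0,0,8.5],"hand":0.015},{"slide":[0,0,0],"rotation":[0,0,8.4],"hand":0.015},{"slide":[0,0,0],"rotation":[0,0,0],"hand":0.015}]'
python3 -c "
from h import *
delta(*PK['cone'],.05,WY+np.pi/2)"
```

```text
clock: 12.85
position: [0.5747, 0.1427, 0.0502]
ee_rot: [3.141, -0.0, 1.629]
ft_force: [-1.8, -0.5, 5.3]
gripper_width: 0.25
gripper_force: 58.6
clock: 13.98
position: [0.5732, 0.1422, 0.1676]
ee_rot: [-3.139, 0.002, 1.336]
ft_force: [0.1, -0.3, -3.4]
gripper_width: 0.248
gripper_force: 59.2
slide mm [-313.1   16.7  118.1] rot deg [-0.14  0.1   0.1 ] slide after turn [-313.3   17.   117.6] t 13.97
```

```bash
python3 -m crank '[{"slide":[-0.03,0.002,0],"rotation":[0,0,0],"hand":0.015},{"slide":[-0.045,0.002,0],"rotation":[0,0,0],"hand":0.015},{"slide":[-0.045,0.003,0],"rotation":[0,0,0],"hand":0.015},{"slide":[-0.045,0.003,0],"rotation":[0,0,0],"hand":0.015},{"slide":[-0.045,0.003,0],"rotation":[0,0,0],"hand":0.015},{"slide":[-0.045,0.002,0],"rotation":[0,0,0],"hand":0.015},{"slide":[-0.035,0.001,0],"rotation":[0,0,0],"hand":0.015},{"slide":[-0.023,0.001,0],"rotation":[0,0,0],"hand":0.015},{"slide":[0,0,0],"rotation":[0,0,0],"hand":0.015},{"slide":[0,0,0],"rotation":[0,0,0],"hand":0.015}]'
python3 -c "
from h import *
delta(*PK['cone'],.05,WY+np.pi/2)"
```

```text
clock: 15.22
position: [0.5174, -0.1645, 0.1688]
ee_rot: [-3.14, -0.001, 1.336]
ft_force: [0.3, 1.5, -3.4]
gripper_width: 0.249
gripper_force: 59.2
slide mm [ -2.1  -0.7 118.8] rot deg [-0.06 -0.04  0.15] slide after turn [ -2.   -0.9 118.8] t 15.22
```

```bash
python3 -m crank '[{"slide":[-0.002,-0.001,0.02],"rotation":[0,0,0],"hand":0.015},{"slide":[0,0,0.03],"rotation":[0,0,0],"hand":0.015},{"slide":[0,0,0.03],"rotation":[0,0,0],"hand":0.015},{"slide":[0,0,0.015],"rotation":[0,0,0],"hand":0.015},{"slide":[0,0,0],"rotation":[0,0,0],"hand":0.015}]'
python3 - <<'E'
from h import *
delta(*PK['cone'],.05,WY+np.pi/2)
s=grab_frame("side")[:,:,::-1]
cv2.imwrite("pics/s5.png",cv2.resize(s[40:210,220:380],None,fx=3.4,fy=3.4,interpolation=2))
E
```

```text
clock: 15.85
position: [0.5155, -0.1661, 0.0735]
ee_rot: [-3.139, -0.0, 1.336]
ft_force: [0.0, -0.2, -2.4]
gripper_width: 0.248
gripper_force: 59.2
slide mm [ 0.   0.7 23.5] rot deg [-0.15 -0.02  0.13] slide after turn [ 0.   0.6 23.5] t 15.85
```

View pics/s5.png

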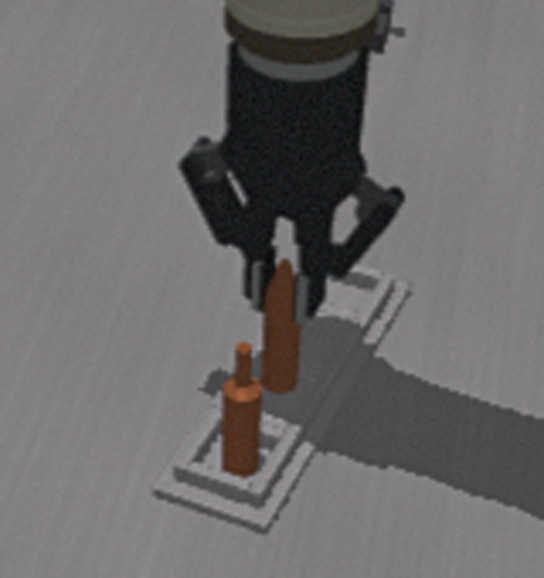

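The step electrode stands at crop (240,470). The cone hangs upright over the next pocket, with its foot at (282,388). Lowering it now.

```bash
python3 -m crank '[{"slide":[0,0,0.01],"rotation":[0,0,0],"hand":0.015},{"slide":[0,0,0.008],"rotation":[0,0,0],"hand":0.015},{"slide":[0,0,0.002],"rotation":[0,0,0],"hand":0.015},{"slide":[0,0,0.001],"rotation":[0,0,0],"hand":0.015},{"slide":[0,0,0],"rotation":[0,0,0],"hand":0.015},{"slide":[0,0,0],"rotation":[0,0,0],"hand":0.015}]'
python3 -m crank '[{"slide":[0,0,0.001],"rotation":[0,0,0],"hand":0.015},{"slide":[0,0,0],"rotation":[0,0,0],"hand":0.015},{"slide":[0,0,0],"rotation":[0,0,0],"hand":0.015}]'
```

```text
clock: 16.65
position: [0.5164, -0.1674, 0.0537]
ee_rot: [3.141, -0.0, 1.334]
ft_force: [-0.3, 0.6, -3.5]
gripper_width: 0.245
gripper_force: 59.2
clock: 17.02
position: [0.5161, -0.1674, 0.0525]
ee_rot: [3.142, -0.0, 1.334]
ft_force: [0.3, 2.0, -3.5]
gripper_width: 0.246
gripper_force: 59.2
```

```bash
python3 -m crank '[{"slide":[0,0,0.001],"rotation":[0,0,0],"hand":0.015},{"slide":[0,0,0],"rotation":[0,0,0],"hand":0.015},{"slide":[0,0,0.001],"rotation":[0,0,0],"hand":0.015},{"slide":[0,0,0],"rotation":[0,0,0],"hand":0.015},{"slide":[0,0,0],"rotation":[0,0,0],"hand":0.015}]'
```

```text
clock: 17.65
position: [0.5161, -0.1674, 0.0504]
ee_rot: [-3.141, -0.0, 1.334]
ft_force: [0.2, 0.2, -2.8]
gripper_width: 0.252
gripper_force: 59.2
```

```bash
python3 -m crank '[{"slide":[0,0,0.001],"rotation":[0,0,0],"hand":0.015},{"slide":[0,0,0],"rotation":[0,0,0],"hand":0.015},{"slide":[0,0,0],"rotation":[0,0,0],"hand":0.015}]'
```

```text
clock: 18.02
position: [0.5164, -0.1675, 0.0502]
ee_rot: [3.141, -0.0, 1.334]
ft_force: [-2.1, 0.5, 5.8]
gripper_width: 0.248
gripper_force: 60.2
```

Contact (+6 N). I'll release, lift and go back for the flat electrode.

```bash
python3 -m crank '[{"slide":[0,0,0],"rotation":[0,0,0],"hand":0.025},{"slide":[0,0,0],"rotation":[0,0,0],"hand":0.032},{"slide":[0,0,0],"rotation":[0,0,0],"hand":0.045},{"slide":[0,0,0],"rotation":[0,0,0],"hand":0.07},{"slide":[0,0,0],"rotation":[0,0,0],"hand":0.0854},{"slide":[0,0,0],"rotation":[0,0,0],"hand":0.0854},{"slide":[0,0,0],"rotation":[0,0,0],"hand":0.0854},{"slide":[0,0,-0.02],"rotation":[0,0,0],"hand":0.0854},{"slide":[0,0,-0.05],"rotation":[0,0,0],"hand":0.0854},{"slide":[0,0,-0.05],"rotation":[0,0,0],"hand":0.0854}]'
python3 -m crank '[{"slide":[0,0,0],"rotation":[0,0,-8.5],"hand":0.0854},{"slide":[0,0,0],"rotation":[0,0,-8.4],"hand":0.0854},{"slide":[0.05,0.004,0],"rotation":[0,0,0],"hand":0.0854},{"slide":[0.055,0.004,0],"rotation":[0,0,0],"hand":0.0854},{"slide":[0.055,0.004,0],"rotation":[0,0,0],"hand":0.0854},{"slide":[0.055,0.005,0],"rotation":[0,0,0],"hand":0.0854},{"slide":[0.055,0.005,0],"rotation":[0,0,0],"hand":0.0854},{"slide":[0.05,0.004,0],"rotation":[0,0,0],"hand":0.0854},{"slide":[0.04,0.004,0],"rotation":[0,0,0],"hand":0.0854},{"slide":[0,0,0],"rotation":[0,0,0],"hand":0.0854}]'
python3 -c "
from h import *
delta(.5681,.1976,.05,SY+np.pi/2)"
```

```text
clock: 19.27
position: [0.5156, -0.1673, 0.1704]
ee_rot: [-3.14, 0.0, 1.334]
ft_force: [1.2, 0.6, 0.3]
gripper_width: 1.003
gripper_force: 0.0
clock: 20.52
position: [0.5242, 0.1985, 0.1695]
ee_rot: [-3.142, -0.002, 1.636]
ft_force: [-0.9, 0.2, 0.1]
gripper_width: 1.002
gripper_force: 0.0
slide mm [ -4.   43.7 119.5] rot deg [-0.   -0.12  0.35] slide after turn [ -3.5  43.7 119.5] t 20.52
```

```bash
python3 -m crank '[{"slide":[-0.002,0.022,0],"rotation":[0,0,0],"hand":0.0854},{"slide":[-0.002,0.022,0],"rotation":[0,0,0],"hand":0.0854},{"slide":[0,0,0],"rotation":[0,0,0],"hand":0.0854},{"slide":[0,0,0.03],"rotation":[0,0,0],"hand":0.0854},{"slide":[0,0,0.03],"rotation":[0,0,0],"hand":0.0854},{"slide":[0,0,0.03],"rotation":[0,0,0],"hand":0.0854},{"slide":[0,0,0.03],"rotation":[0,0,0],"hand":0.0854},{"slide":[0,0,0],"rotation":[0,0,0],"hand":0.0854},{"slide":[0,0,0],"rotation":[0,0,0],"hand":0.0854}]'
python3 -c "
from h import *
delta(.5681,.1976,.05,SY+np.pi/2)"
```

```text
clock: 21.65
position: [0.5695, 0.1922, 0.0505]
ee_rot: [3.141, -0.0, 1.629]
ft_force: [-0.7, 0.1, 0.7]
gripper_width: 0.999
gripper_force: 0.0
slide mm [ 5.5 -1.1  0.5] rot deg [ 0.04 -0.01 -0.06] slide after turn [ 5.5 -1.1  0.5] t 21.65
```

```bash
python3 -m crank '[{"slide":[0.005,-0.001,0],"rotation":[0,0,0],"hand":0.0854},{"slide":[0,0,0],"rotation":[0,0,0],"hand":0.015},{"slide":[0,0,0],"rotation":[0,0,0],"hand":0.015},{"slide":[0,0,0],"rotation":[0,0,0],"hand":0.015},{"slide":[0,0,0],"rotation":[0,0,0],"hand":0.015},{"slide":[0,0,0],"rotation":[0,0,0],"hand":0.015},{"slide":[0,0,0],"rotation":[0,0,0],"hand":0.015},{"slide":[0,0,0],"rotation":[0,0,0],"hand":0.015}]'
python3 -m crank '[{"slide":[0,0,-0.01],"rotation":[0,0,0],"hand":0.015},{"slide":[0,0,-0.02],"rotation":[0,0,0],"hand":0.015},{"slide":[0,0,-0.03],"rotation":[0,0,0],"hand":0.015},{"slide":[0,0,-0.03],"rotation":[0,0,0],"hand":0.015},{"slide":[0,0,-0.03],"rotation":[0,0,0],"hand":0.015},{"slide":[0,0,0],"rotation":[0,0,0],"hand":0.015},{"slide":[0,0,0],"rotation":[0,0,8.5],"hand":0.015},{"slide":[0,0,0],"rotation":[0,0,8.4],"hand":0.015},{"slide":[0,0,0],"rotation":[0,0,0],"hand":0.015}]'
python3 -c "
from h import *
delta(*PK['flat'],.05,WY+np.pi/2)"
```

```text
clock: 22.65
position: [0.5683, 0.1973, 0.0498]
ee_rot: [3.141, -0.0, 1.629]
ft_force: [-0.4, 0.2, 4.8]
gripper_width: 0.242
gripper_force: 58.8
clock: 23.78
position: [0.5669, 0.197, 0.1682]
ee_rot: [-3.14, 0.001, 1.336]
ft_force: [0.7, -0.4, -3.5]
gripper_width: 0.247
gripper_force: 59.1
slide mm [-424.9   35.4  118.7] rot deg [-0.1   0.08  0.1 ] slide after turn [-425.    35.9  118.2] t 23.77
```

```bash
python3 -m crank '[{"slide":[-0.03,0.003,0],"rotation":[0,0,0],"hand":0.015},{"slide":[-0.045,0.004,0],"rotation":[0,0,0],"hand":0.015},{"slide":[-0.045,0.004,0],"rotation":[0,0,0],"hand":0.015},{"slide":[-0.045,0.004,0],"rotation":[0,0,0],"hand":0.015},{"slide":[-0.045,0.004,0],"rotation":[0,0,0],"hand":0.015},{"slide":[-0.045,0.004,0],"rotation":[0,0,0],"hand":0.015},{"slide":[-0.045,0.004,0],"rotation":[0,0,0],"hand":0.015},{"slide":[-0.045,0.004,0],"rotation":[0,0,0],"hand":0.015},{"slide":[-0.045,0.003,0],"rotation":[0,0,0],"hand":0.015},{"slide":[-0.035,0.002,0],"rotation":[0,0,0],"hand":0.015}]'
python3 -m crank '[{"slide":[0,0,0],"rotation":[0,0,0],"hand":0.015},{"slide":[0,0,0],"rotation":[0,0,0],"hand":0.015}]'
python3 -c "
from h import *
delta(*PK['flat'],.05,WY+np.pi/2)"
```

```text
clock: 25.02
position: [0.5021, -0.2264, 0.1688]
ee_rot: [-3.141, 0.001, 1.336]
ft_force: [0.0, -0.1, -3.9]
gripper_width: 0.249
gripper_force: 59.1
clock: 25.28
position: [0.503, -0.2235, 0.1688]
ee_rot: [-3.14, -0.001, 1.336]
ft_force: [-0.8, 0.5, -4.0]
gripper_width: 0.245
gripper_force: 59.1
slide mm [ -1.3  -0.6 118.8] rot deg [-0.07 -0.04  0.13] slide after turn [ -1.2  -0.7 118.8] t 25.27
```

```bash
python3 -m crank '[{"slide":[-0.001,-0.001,0.02],"rotation":[0,0,0],"hand":0.015},{"slide":[0,0,0.03],"rotation":[0,0,0],"hand":0.015},{"slide":[0,0,0.03],"rotation":[0,0,0],"hand":0.015},{"slide":[0,0,0.015],"rotation":[0,0,0],"hand":0.015},{"slide":[0,0,0.01],"rotation":[0,0,0],"hand":0.015},{"slide":[0,0,0.008],"rotation":[0,0,0],"hand":0.015},{"slide":[0,0,0.002],"rotation":[0,0,0],"hand":0.015},{"slide":[0,0,0.001],"rotation":[0,0,0],"hand":0.015},{"slide":[0,0,0],"rotation":[0,0,0],"hand":0.015},{"slide":[0,0,0],"rotation":[0,0,0],"hand":0.015}]'
python3 -c "
from h import *
delta(*PK['flat'],.05,WY+np.pi/2)"
```

```text
clock: 26.52
position: [0.5024, -0.2252, 0.0539]
ee_rot: [3.141, 0.0, 1.334]
ft_force: [0.2, -0.9, -3.5]
gripper_width: 0.241
gripper_force: 59.1
slide mm [ 0.5 -0.5  3.9] rot deg [0.04 0.   0.01] slide after turn [ 0.5 -0.5  3.9] t 26.52
```

```bash
python3 -m crank '[{"slide":[0,0,0.001],"rotation":[0,0,0],"hand":0.015},{"slide":[0,0,0],"rotation":[0,0,0],"hand":0.015},{"slide":[0,0,0.001],"rotation":[0,0,0],"hand":0.015},{"slide":[0,0,0],"rotation":[0,0,0],"hand":0.015},{"slide":[0,0,0],"rotation":[0,0,0],"hand":0.015}]'
```

```text
clock: 27.15
position: [0.5021, -0.225, 0.0514]
ee_rot: [-3.141, -0.0, 1.334]
ft_force: [-0.5, 0.0, -3.4]
gripper_width: 0.248
gripper_force: 59.1
```

```bash
python3 -m crank '[{"slide":[0,0,0.001],"rotation":[0,0,0],"hand":0.015},{"slide":[0,0,0],"rotation":[0,0,0],"hand":0.015},{"slide":[0,0,0],"rotation":[0,0,0],"hand":0.015}]'
```

```text
clock: 27.52
position: [0.5021, -0.2251, 0.0505]
ee_rot: [-3.142, -0.0, 1.334]
ft_force: [0.3, -0.3, -2.9]
gripper_width: 0.246
gripper_force: 59.1
```

```bash
python3 -m crank '[{"slide":[0,0,0.001],"rotation":[0,0,0],"hand":0.015},{"slide":[0,0,0],"rotation":[0,0,0],"hand":0.015},{"slide":[0,0,0],"rotation":[0,0,0],"hand":0.015}]'
```

```text
clock: 27.9
position: [0.5023, -0.2251, 0.0498]
ee_rot: [3.141, -0.0, 1.334]
ft_force: [-1.4, 0.8, 2.4]
gripper_width: 0.249
gripper_force: 59.8
```

Contact again. I'll release, lift and go back for the chisel.

```bash
python3 -m crank '[{"slide":[0,0,0],"rotation":[0,0,0],"hand":0.025},{"slide":[0,0,0],"rotation":[0,0,0],"hand":0.032},{"slide":[0,0,0],"rotation":[0,0,0],"hand":0.045},{"slide":[0,0,0],"rotation":[0,0,0],"hand":0.07},{"slide":[0,0,0],"rotation":[0,0,0],"hand":0.0854},{"slide":[0,0,0],"rotation":[0,0,0],"hand":0.0854},{"slide":[0,0,0],"rotation":[0,0,0],"hand":0.0854},{"slide":[0,0,-0.02],"rotation":[0,0,0],"hand":0.0854},{"slide":[0,0,-0.05],"rotation":[0,0,0],"hand":0.0854},{"slide":[0,0,-0.05],"rotation":[0,0,0],"hand":0.0854}]'
python3 -m crank '[{"slide":[0,0,0],"rotation":[0,0,-8.5],"hand":0.0854},{"slide":[0,0,0],"rotation":[0,0,-8.4],"hand":0.0854},{"slide":[0.055,0.004,0],"rotation":[0,0,0],"hand":0.0854},{"slide":[0.055,0.004,0],"rotation":[0,0,0],"hand":0.0854},{"slide":[0.055,0.004,0],"rotation":[0,0,0],"hand":0.0854},{"slide":[0.055,0.005,0],"rotation":[0,0,0],"hand":0.0854},{"slide":[0.055,0.005,0],"rotation":[0,0,0],"hand":0.0854},{"slide":[0.055,0.004,0],"rotation":[0,0,0],"hand":0.0854},{"slide":[0.055,0.004,0],"rotation":[0,0,0],"hand":0.0854},{"slide":[0.055,0.004,0],"rotation":[0,0,0],"hand":0.0854}]'
python3 -m crank '[{"slide":[0.03,0,0],"rotation":[0,0,0],"hand":0.0854},{"slide":[0,0,0],"rotation":[0,0,0],"hand":0.0854},{"slide":[0,0,0],"rotation":[0,0,0],"hand":0.0854}]'
python3 -c "
from h import *
delta(.5646,.2609,.05,SY+np.pi/2)
t=grab_frame('top')[:,:,::-1]; s=grab_frame('side')[:,:,::-1]
cv2.imwrite('pics/a6.png',np.hstack([cv2.resize(t[160:250,300:440],(560,360),interpolation=2),cv2.resize(s[90:180,265:325],(240,360),interpolation=2)]))"
```

```text
clock: 29.15
position: [0.5016, -0.2249, 0.1704]
ee_rot: [-3.14, -0.0, 1.334]
ft_force: [0.7, -1.5, -1.2]
gripper_width: 0.998
gripper_force: 0.0
clock: 30.4
position: [0.5103, 0.2178, 0.1696]
ee_rot: [3.141, -0.0, 1.629]
ft_force: [1.0, -0.3, -0.6]
gripper_width: 1.001
gripper_force: 0.0
clock: 30.78
position: [0.5087, 0.2449, 0.1693]
ee_rot: [-3.141, 0.001, 1.628]
ft_force: [0.3, -0.2, -0.8]
gripper_width: 0.997
gripper_force: 0.0
slide mm [ 12.9  56.7 119.2] rot deg [-0.02  0.06 -0.08] slide after turn [ 12.7  56.7 119.3] t 30.77
```

View pics/a6.png

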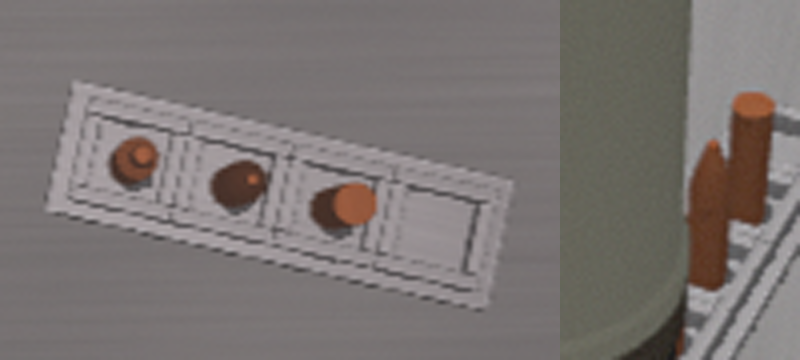

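Step, cone and flat all stand upright and roughly centred, at crop (133,160), (240,185) and (340,205). The rightmost pocket is empty. Now the chisel.

```bash
python3 -m crank '[{"slide":[0.006,0.028,0],"rotation":[0,0,0],"hand":0.0854},{"slide":[0.007,0.029,0],"rotation":[0,0,0],"hand":0.0854},{"slide":[0,0,0],"rotation":[0,0,0],"hand":0.0854},{"slide":[0,0,0.03],"rotation":[0,0,0],"hand":0.0854},{"slide":[0,0,0.03],"rotation":[0,0,0],"hand":0.0854},{"slide":[0,0,0.03],"rotation":[0,0,0],"hand":0.0854},{"slide":[0,0,0.03],"rotation":[0,0,0],"hand":0.0854},{"slide":[0,0,0],"rotation":[0,0,0],"hand":0.0854},{"slide":[0,0,0],"rotation":[0,0,0],"hand":0.0854}]'
python3 - <<'E'
from h import *
delta(.5646,.2609,.05,SY+np.pi/2)
s=grab_frame("side")[:,:,::-1]
cv2.imwrite("pics/s7.png",cv2.resize(s[190:370,150:330],None,fx=3,fy=3,interpolation=2))
E
```

```text
clock: 32.0
position: [0.5653, 0.262, 0.0506]
ee_rot: [3.141, -0.0, 1.628]
ft_force: [0.6, -0.7, -0.6]
gripper_width: 0.999
gripper_force: 0.0
slide mm [-1.1 -0.8  0.6] rot deg [ 0.05 -0.01 -0.09] slide after turn [-1.1 -0.8  0.6] t 32.0
```

View pics/s7.png

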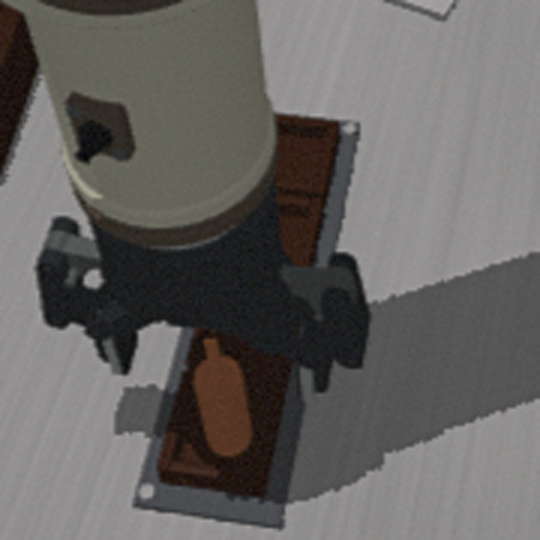

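The fingers straddle the chisel. Its foot's near edge is at about full-image (226,341.5), so I'll check its position along the row from that.

```bash
python3 -c "
from h import *
v=np.array([.1376,-.649]);v=v/np.linalg.norm(v)
p=onz('side',226,341.5,.008)[:2]+.012*v; print(p)"
```

```text
[0.56615021 0.26314998]
```

```bash
python3 -m crank '[{"slide":[0,0,0],"rotation":[0,0,0],"hand":0.05},{"slide":[0,0,0],"rotation":[0,0,0],"hand":0.015},{"slide":[0,0,0],"rotation":[0,0,0],"hand":0.015},{"slide":[0,0,0],"rotation":[0,0,0],"hand":0.015},{"slide":[0,0,0],"rotation":[0,0,0],"hand":0.015},{"slide":[0,0,0],"rotation":[0,0,0],"hand":0.015},{"slide":[0,0,0],"rotation":[0,0,0],"hand":0.015},{"slide":[0,0,0],"rotation":[0,0,0],"hand":0.015}]'
python3 -m crank '[{"slide":[0,0,-0.01],"rotation":[0,0,0],"hand":0.015},{"slide":[0,0,-0.02],"rotation":[0,0,0],"hand":0.015},{"slide":[0,0,-0.03],"rotation":[0,0,0],"hand":0.015},{"slide":[0,0,-0.03],"rotation":[0,0,0],"hand":0.015},{"slide":[0,0,-0.03],"rotation":[0,0,0],"hand":0.015},{"slide":[0,0,0],"rotation":[0,0,0],"hand":0.015},{"slide":[0,0,0],"rotation":[0,0,8.5],"hand":0.015},{"slide":[0,0,0],"rotation":[0,0,8.4],"hand":0.015},{"slide":[0,0,0],"rotation":[0,0,0],"hand":0.015}]'
python3 -c "
from h import *
delta(*PK['chisel'],.05,WY+np.pi/2)"
```

```text
clock: 33.05
position: [0.5653, 0.2627, 0.0501]
ee_rot: [3.141, -0.0, 1.629]
ft_force: [0.1, -0.8, 5.5]
gripper_width: 0.244
gripper_force: 58.8
clock: 34.17
position: [0.5638, 0.262, 0.1681]
ee_rot: [-3.14, 0.002, 1.336]
ft_force: [0.3, -0.2, -3.1]
gripper_width: 0.25
gripper_force: 59.1
slide mm [-547.4   53.4  118.9] rot deg [-0.1   0.1   0.11] slide after turn [-547.5   54.2  118.1] t 34.17
```

```bash
python3 -m crank '[{"slide":[-0.03,0.003,0],"rotation":[0,0,0],"hand":0.015},{"slide":[-0.045,0.004,0],"rotation":[0,0,0],"hand":0.015},{"slide":[-0.045,0.004,0],"rotation":[0,0,0],"hand":0.015},{"slide":[-0.045,0.004,0],"rotation":[0,0,0],"hand":0.015},{"slide":[-0.045,0.005,0],"rotation":[0,0,0],"hand":0.015},{"slide":[-0.045,0.005,0],"rotation":[0,0,0],"hand":0.015},{"slide":[-0.045,0.005,0],"rotation":[0,0,0],"hand":0.015},{"slide":[-0.045,0.005,0],"rotation":[0,0,0],"hand":0.015},{"slide":[-0.045,0.005,0],"rotation":[0,0,0],"hand":0.015},{"slide":[-0.045,0.004,0],"rotation":[0,0,0],"hand":0.015}]'
python3 -m crank '[{"slide":[-0.045,0.004,0],"rotation":[0,0,0],"hand":0.015},{"slide":[-0.045,0.004,0],"rotation":[0,0,0],"hand":0.015},{"slide":[-0.022,0.002,0],"rotation":[0,0,0],"hand":0.015},{"slide":[0,0,0],"rotation":[0,0,0],"hand":0.015},{"slide":[0,0,0],"rotation":[0,0,0],"hand":0.015}]'
python3 -c "
from h import *
delta(*PK['chisel'],.05,WY+np.pi/2)"
```

```text
clock: 35.42
position: [0.5049, -0.172, 0.169]
ee_rot: [-3.141, 0.0, 1.338]
ft_force: [1.2, 0.5, -3.2]
gripper_width: 0.244
gripper_force: 59.1
clock: 36.05
position: [0.4891, -0.2806, 0.1689]
ee_rot: [-3.14, -0.001, 1.337]
ft_force: [0.4, 0.3, -2.9]
gripper_width: 0.242
gripper_force: 59.1
slide mm [ -2.6  -0.4 118.9] rot deg [-0.07 -0.07  0.17] slide after turn [ -2.5  -0.5 118.9] t 36.05
```

```bash
python3 -m crank '[{"slide":[-0.002,-0.001,0.02],"rotation":[0,0,0],"hand":0.015},{"slide":[0,0,0.03],"rotation":[0,0,0],"hand":0.015},{"slide":[0,0,0.03],"rotation":[0,0,0],"hand":0.015},{"slide":[0,0,0.015],"rotation":[0,0,0],"hand":0.015},{"slide":[0,0,0.01],"rotation":[0,0,0],"hand":0.015},{"slide":[0,0,0.008],"rotation":[0,0,0],"hand":0.015},{"slide":[0,0,0.002],"rotation":[0,0,0],"hand":0.015},{"slide":[0,0,0.001],"rotation":[0,0,0],"hand":0.015},{"slide":[0,0,0],"rotation":[0,0,0],"hand":0.015},{"slide":[0,0,0],"rotation":[0,0,0],"hand":0.015}]'
python3 -c "
from h import *
delta(*PK['chisel'],.05,WY+np.pi/2)"
python3 -m crank '[{"slide":[0,0,0.001],"rotation":[0,0,0],"hand":0.015},{"slide":[0,0,0],"rotation":[0,0,0],"hand":0.015},{"slide":[0,0,0.001],"rotation":[0,0,0],"hand":0.015},{"slide":[0,0,0],"rotation":[0,0,0],"hand":0.015},{"slide":[0,0,0],"rotation":[0,0,0],"hand":0.015}]'
```

```text
clock: 37.3
position: [0.4879, -0.2839, 0.0539]
ee_rot: [3.141, 0.0, 1.334]
ft_force: [-0.2, -0.4, -3.3]
gripper_width: 0.246
gripper_force: 59.1
slide mm [ 1.  -0.2  3.9] rot deg [0.04 0.01 0.02] slide after turn [ 1.  -0.2  3.9] t 37.3
clock: 37.92
position: [0.4876, -0.2837, 0.0514]
ee_rot: [-3.141, 0.0, 1.334]
ft_force: [0.4, 0.4, -3.8]
gripper_width: 0.247
gripper_force: 59.1
```

```bash
python3 -m crank '[{"slide":[0,0,0.001],"rotation":[0,0,0],"hand":0.015},{"slide":[0,0,0],"rotation":[0,0,0],"hand":0.015},{"slide":[0,0,0],"rotation":[0,0,0],"hand":0.015}]'
```

```text
clock: 38.3
position: [0.4876, -0.2837, 0.0504]
ee_rot: [-3.141, -0.0, 1.334]
ft_force: [0.3, 0.0, -3.4]
gripper_width: 0.243
gripper_force: 59.1
```

```bash
python3 -m crank '[{"slide":[0,0,0.001],"rotation":[0,0,0],"hand":0.015},{"slide":[0,0,0],"rotation":[0,0,0],"hand":0.015},{"slide":[0,0,0],"rotation":[0,0,0],"hand":0.015}]'
```

```text
clock: 38.67
position: [0.4879, -0.2839, 0.05]
ee_rot: [3.141, 0.0, 1.334]
ft_force: [-1.5, 0.3, 4.9]
gripper_width: 0.246
gripper_force: 60.0
```

Contact. I'll release, lift, back away and check.

```bash
python3 -m crank '[{"slide":[0,0,0],"rotation":[0,0,0],"hand":0.025},{"slide":[0,0,0],"rotation":[0,0,0],"hand":0.032},{"slide":[0,0,0],"rotation":[0,0,0],"hand":0.045},{"slide":[0,0,0],"rotation":[0,0,0],"hand":0.07},{"slide":[0,0,0],"rotation":[0,0,0],"hand":0.0854},{"slide":[0,0,0],"rotation":[0,0,0],"hand":0.0854},{"slide":[0,0,0],"rotation":[0,0,0],"hand":0.0854},{"slide":[0,0,-0.02],"rotation":[0,0,0],"hand":0.0854},{"slide":[0,0,-0.05],"rotation":[0,0,0],"hand":0.0854},{"slide":[0,0,-0.05],"rotation":[0,0,0],"hand":0.0854}]'
python3 -m crank '[{"slide":[0,0,-0.04],"rotation":[0,0,0],"hand":0.0854},{"slide":[0.055,0,0],"rotation":[0,0,0],"hand":0.0854},{"slide":[0.055,0,0],"rotation":[0,0,0],"hand":0.0854},{"slide":[0.055,0,0],"rotation":[0,0,0],"hand":0.0854},{"slide":[0.055,0,0],"rotation":[0,0,0],"hand":0.0854},{"slide":[0.055,0,0],"rotation":[0,0,0],"hand":0.0854},{"slide":[0.055,0,0],"rotation":[0,0,0],"hand":0.0854},{"slide":[0.055,0,0],"rotation":[0,0,0],"hand":0.0854},{"slide":[0.04,0,0],"rotation":[0,0,0],"hand":0.0854},{"slide":[0,0,0],"rotation":[0,0,0],"hand":0.0854}]'
python3 -c "
from h import *
t=grab_frame('top')[:,:,::-1]; s=grab_frame('side')[:,:,::-1]
cv2.imwrite('pics/a8.png',np.hstack([cv2.resize(t[160:250,300:440],(560,360),interpolation=2),cv2.resize(s[90:190,260:340],(240,300),interpolation=2,).copy() if 0 else cv2.resize(s[90:210,260:340],(240,360),interpolation=2)]))"
```

```text
clock: 39.92
position: [0.4872, -0.2835, 0.1704]
ee_rot: [-3.14, -0.0, 1.334]
ft_force: [0.3, 0.6, 0.1]
gripper_width: 1.004
gripper_force: 0.0
clock: 41.18
position: [0.5869, 0.1347, 0.2092]
ee_rot: [-3.141, -0.002, 1.341]
ft_force: [-0.3, -0.7, 0.1]
gripper_width: 0.996
gripper_force: 0.0
```

View pics/a8.png

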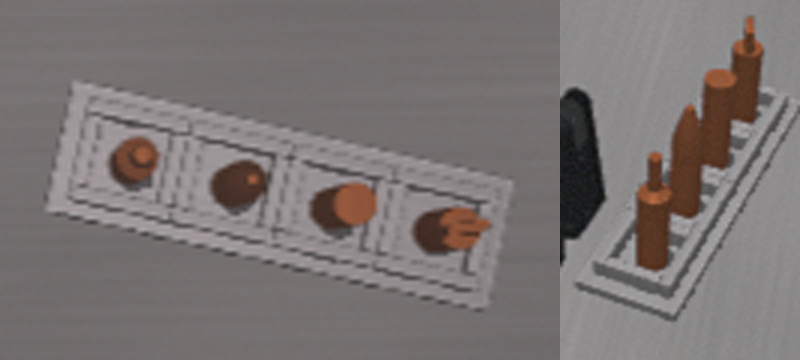

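All four stand upright in their pockets. Left to right they are step, cone, flat and chisel, at top crop (133,160), (240,185), (340,205) and (450,230), and the gripper is clear.

```bash
python3 -c "
from cell import job
print(job.hand_in())"
```

```text
the job is handed in; nothing more can be done
None
```

All four electrodes are in the welder rack in reverse order (left to right: step, cone, flat, chisel), standing upright in the final pictures, and I handed the job in at about 41 s of the 112 s allowed; the hand-in returned no verdict.

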